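# Lay out a form punch and hold the loupe in focus over its nose

### The job

Lay the loose steel form punch flat in the empty nest of the inspection board, its rounded nose pointing the same way as the punch already lying there, and let go of it. Then pick up the loupe and hold it level, its lens centred over the rounded nose of the punch you laid and at the height marked by the collar on the gauge post; finish while still holding it there, steady and touching nothing else. Leave the other punch, the collar and the other things on the bench where they are.

Things in the scene. Friction and masses are not known exactly. Their poses are not given: they have to be found in the camera images.
- board: dark wooden inspection board fixed to the bench, 200 x 200 mm, 12 mm thick; origin at the centre of its underside on the bench, x along the nests towards the nose end, z up. Two nests made of low paler wooden rails (6 mm above the board) lie side by side: the empty one is centred 45 mm to the -y side, the occupied one 40 mm to the +y side. The gauge post, 10 mm thick, top 150 mm above the bench, stands at x +78, y +82 mm
- nest_mid (a point): the empty nest: the point on the board's top surface (12 mm above the bench) on which the middle of the punch's shank belongs, x along the nest towards where the nose belongs, z up. Rails leave about 5 mm of play on each side of the punch's head and nose, and 6 mm at each end; there are no rails beside the shank (30 mm to either side of this point along x)
- punch_mid (a point): loose steel form punch lying on the bench, about 0.28 kg, 111 mm long: middle of its square shank (20 mm wide, 20 mm high, 64 mm long), half-way up, 10 mm above what it lies on and near its centre of mass; x towards the nose, z up. The wider T-head (32 mm across, 20 mm high, 12 mm long) is at the -x end of the shank, the 12 mm thick round nose, 35 mm long, at the +x end
- punch_nose (a point): centre of the ball end of the loose punch's nose, 61 mm along x from the middle of the shank, 10 mm above what the punch lies on; 6 mm radius
- neighbour_mid (a point): the other, equal punch, already lying in the occupied nest: middle of its shank, half-way up; x towards its nose
- loupe_grip (a point): the loupe (reading lens), lying flat on the bench, about 0.13 kg: point in its square black handle close to the centre of mass, half-way up (9 mm above the bench). The handle is 18 mm wide and 18 mm high and runs from 40 mm behind this point (-x) to 30 mm ahead (+x); x towards the lens, z up
- loupe_lens (a point): centre of the loupe's lens, 70 mm along x from the grip point and at the same height as it; the dark round frame is 52 mm across and 8 mm thick, z is the lens axis (vertical when level)
- collar_mark (a point): middle of the flat round brass collar (28 mm across, 6 mm thick) clamped on the upright gauge post; its height, 85 to 125 mm above the bench, is the height for the middle of the lens
- die_holder: round brass die holder, 60 mm across, 32 mm high, loose; origin at the centre of its underside
- align_block: red aluminium alignment block, 45 x 65 x 30 mm with a channel, loose; origin at the centre of its underside
- spring_post: chrome spring post, base 40 mm across, 65 mm high, standing loose; origin at the centre of its underside

How it is judged:
On the way:
1. the loose punch lies flat in the empty nest, nose the same way as its neighbour, let go and at rest (x of punch_mid in the frame of nest_mid between -0.012 and 0.012 m and y of punch_mid in the frame of nest_mid between -0.009 and 0.009 m and z of punch_mid in the frame of nest_mid between 0.006 and 0.0135 m and x of punch_nose in the frame of nest_mid above 0.04 m and angle between the x axis of punch_mid and the x axis of nest_mid, either way round below 0.15 rad and angle between punch_mid's own z axis and vertical below 0.06 rad and contact force between the fingers and punch below 0.05 N and linear speed of punch below 0.02 m/s), for 0.2 s.
At the end, for the whole second after the job is handed in: Punch at rest flat in the nest (within 12 mm along, 9 mm across, 8 degrees), nose the right way; fingers hold the loupe still, clear of board, post and punches: lens centre within 12 mm sideways of the nose ball centre, within 6 mm of the collar middle's height, tilt under 7 degrees (x of punch_mid in the frame of nest_mid between -0.012 and 0.012 m and y of punch_mid in the frame of nest_mid between -0.009 and 0.009 m and z of punch_mid in the frame of nest_mid between 0.006 and 0.0135 m and x of punch_nose in the frame of nest_mid above 0.04 m and angle between the x axis of punch_mid and the x axis of nest_mid, either way round below 0.15 rad and angle between punch_mid's own z axis and vertical below 0.06 rad and linear speed of punch below 0.02 m/s and horizontal distance between loupe_lens and punch_nose below 0.012 m and z of loupe_lens in the frame of collar_mark between -0.006 and 0.006 m and angle between loupe_lens's own z axis and vertical below 0.12 rad and contact force between the fingers and loupe above 1 N and linear speed of loupe below 0.03 m/s and contact force between loupe and board below 0.05 N and contact force between loupe and punch below 0.05 N and contact force between loupe and neighbour below 0.05 N); the arm keeps its last pose, push and grip.
It fails at once if the punch already in its nest is shifted by more than 12 mm (distance of neighbour_mid from where it was at the start of the episode above 0.012 m).
It fails at once if the collar is shifted by more than 4 mm (distance of collar_mark from where it was at the start of the episode above 0.004 m).
It fails at once if the brass die holder is shifted by more than 20 mm (distance of die_holder from where it was at the start of the episode above 0.02 m).
It fails at once if the red alignment block is shifted by more than 20 mm (distance of align_block from where it was at the start of the episode above 0.02 m).
It fails at once if the chrome spring post is shifted by more than 20 mm (distance of spring_post from where it was at the start of the episode above 0.02 m).
It also fails if it takes over 59 s, if anything falls off the work surface, if the arm or the gripper's body presses on something with over 40 N, if the wrist force passes 120 N, or if a joint passes its speed limit or range.

### The arm

A 6-joint arm with a two-finger parallel gripper is mounted at the origin on the work surface. World frame = base frame: x ahead of the robot, y to its left, z up, the work surface at z = 0. Lengths are in m, angles in rad, forces in N, time in s.
With the tool pointing down it reaches from about 0.375 to 0.975 m from the base axis. Payload 3.8 kg.
Tool frame: the origin (TCP) lies at the very end of the fingers, on their centre line; the grasp point (between the pads) lies behind it (bot.tcp_to_grasp is the y of the grasp point in the tool frame, in m); y points along the fingers, z is the direction in which the jaws open and shut, and the axes are right-handed (so a half turn about y gives the same grasp; the last joint's range is limited). The gripper opens to 85 mm and grips with 20 to 120 N. Pads are 22 mm wide; open, the fingers measure 114 mm over their backs; the gripper's body (76 mm by 85 mm) begins 54 mm behind the grasp point. The pads swing forward as they close: fully open they stand 13 mm farther back than shut.
Start: joints at [-1.222, 0.264, 1.604, -0, 1.274, -0.037], TCP at [0.254, -0.625, 0.231] pointing down, gripper open.
Joint ranges: [-2.63, 2.63], [-0.94, 2.18], [0.31, 2.57], [-1.31, 4.45], [0, 2.66], [-2.55, 2.55]. Speed limits (rad/s): [2.57, 2.57, 3.14, 3.14, 3.14, 3.14].

### API

Orientations are given as a rotation vector (axis times angle).
In Python, from workcell import bot, optics, workorder gives the robot as it stands.
- The arm moves only by the shell command python3 -m handwheel 'ROWS' [FORCE]. ROWS is JSON, a list of rows, each a list of 7 numbers: the shift along the tool's x, y, z in m, then the turn, a rotation vector about the tool's x, y, z in rad, then the opening, from 0 (shut) to 1 (fully open). A call has 1 to 8 rows; each row shifts and turns the commanded pose from where the row before left it, along the tool's axes as they then stand; what a row does not reach is not made up. A row lasts 1/8 s, in which the tool goes at most 62.5 mm and 10.7 degrees, less where a joint would pass 70% of its speed; a pose out of reach is approached as far as the arm can. A call with a gripper value outside its range is refused whole. The fingers move at their own pace and stop on an object; FORCE is the grip in N (left out, the last holds). Time passes only in rows, so rows that do not move let the fingers close. It gives the time, the measured TCP pose, the force and the opening at its end, in the units of the state.
- bot.read_state(): the state, without advancing time (a new reading comes with each control period).
- optics.read_camera(name): name is "scene" or "top" or "wrist"; returns a dict with "image" (400x640x3 uint8, red, green, blue), "z_map" (400x640 float32, m along the optical axis (not along the pixel's ray), 0 where there is no reading), "mtx" (3x3 intrinsics, pixels), "world_from_camera" (4x4, takes a point from camera to world coordinates); the wrist camera has in their place "hand_eye" (4x4, takes a point from camera to tool coordinates, whose origin is the TCP and whose axes are the tool frame's). Camera axes: x right, y down, z forward; pixel columns grow to the right and rows downward; lengths in m; the calibration is good to about 2 mm. A picture is of the moment at which its call begins: read the wrist's pose just before it.
- workorder.finish_job(): hands the job in, once; it reports no verdict.
The state is a dict: "time": time; "q": joint angles; "joint_vel": joint speeds; "joint_torque": joint torques, N m; "tool_pos": TCP position; "tcp_rot": TCP orientation; "wrist_force": force on the tool from outside, world axes, zero at the start; "torque": the same for the moment, N m; "width": opening from 0.0 (shut) to 1.0 (fully open).
Only numpy, scipy, OpenCV 4.12 (cv2) and the standard library are available. Lean on these libraries where they do the work, as an engineer would, in place of code of your own. Each camera call takes 0.05 s, during which the arm holds its last target.

## Working session

There is one attempt and no reset: what is moved stays moved. The work goes in short steps, Python scripts to look and compute and a shell command to move; the robot and the scene stay as the last step left them, time stands still between calls to the robot, and variables do not carry over. Pictures are saved under pics/ and viewed, and the job is handed in when it is done.

```bash
mkdir -p pics; ls; python3 - <<'E'
from workcell import bot, optics
import cv2, numpy as np
s=bot.read_state(); print(s); print(bot.tcp_to_grasp)
for n in ["scene","top"]:
    c=optics.read_camera(n); cv2.imwrite(f"pics/{n}0.png",c["image"][:,:,::-1]); np.savez(f"{n}0.npz",**c)
    print(n,c["mtx"],c["world_from_camera"])
E
```

```text
pics
{'time': 0.0, 'q': array([-1.22190299e+00,  2.64752640e-01,  1.60534846e+00,  1.67831299e-06,
        1.27369236e+00, -3.68805321e-02]), 'joint_vel': array([-8.19062163e-04,  1.42114694e-03, -2.23246088e-03,  4.47193250e-05,
       -9.21027762e-04, -9.18479954e-04]), 'joint_torque': array([ 9.90016488e-04, -5.15104973e+01, -3.67317045e+01, -9.33010460e-05,
        1.28708855e-02,  1.70192862e-05]), 'tool_pos': array([ 0.25375283, -0.62471569,  0.22997616]), 'tcp_rot': array([-0.39297322,  2.01243957, -2.00798611]), 'wrist_force': array([0.27857698, 0.01278447, 0.91467112]), 'torque': array([ 0.05031789,  0.06081052, -0.04207926]), 'width': 0.9982129397034682}
-0.0187
scene [[437.81280841   0.         311.997659  ]
 [  0.         437.81280841 190.94393604]
 [  0.           0.           1.        ]] [[ 0.16970065  0.62167812 -0.76466855  1.49611257]
 [ 0.98535866 -0.11997449  0.12113809 -0.13126722]
 [-0.01643182 -0.77402999 -0.63293567  0.79507377]
 [ 0.          0.          0.          1.        ]]
top [[426.28554294   0.         317.43112984]
 [  0.         426.28554294 202.89034961]
 [  0.           0.           1.        ]] [[ 0.01189819 -0.99597508  0.08883737  0.52192256]
 [-0.99991386 -0.01135859  0.00657708  0.00371264]
 [-0.00554154 -0.08890797 -0.99602443  1.03379629]
 [ 0.          0.          0.          1.        ]]
```

View pics/scene0.png

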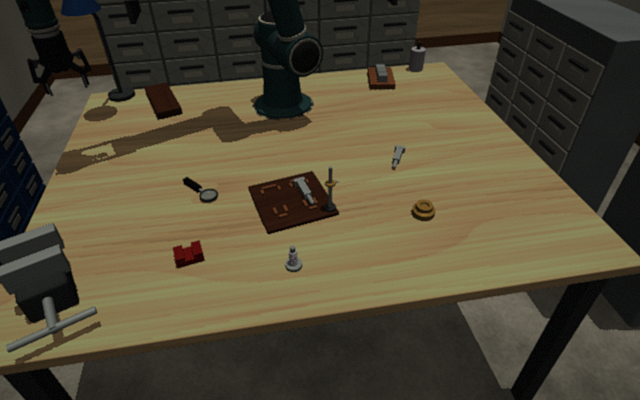

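View pics/top0.png

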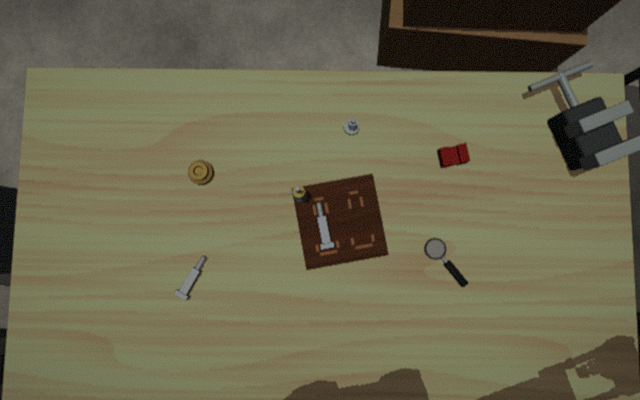

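The scene view shows the board at (292,200), the loupe at (200,190), the loose punch at (398,157) and the collar at (331,184). In the top view the board is at (340,222), the loose punch runs from its head at (184,295) to its nose at (203,259), and the loupe lens is at (435,248) with its handle end at (463,282). Next I'll measure these precisely.

```bash
python3 - <<'E'
import numpy as np, cv2
im=np.load("top0.npz")["image"][:,:,::-1]
def crop(x0,y0,x1,y1,s): return cv2.resize(im[y0:y1,x0:x1],None,fx=s,fy=s,interpolation=cv2.INTER_CUBIC)
cv2.imwrite("pics/board.png",crop(285,165,400,280,5))
a=crop(165,245,225,310,6); b=crop(415,225,480,290,6)
h=min(a.shape[0],b.shape[0]); cv2.imwrite("pics/pl.png",np.clip(np.hstack([a[:h],b[:h]])*1.0,0,255))
im=np.load("scene0.npz")["image"][:,:,::-1]
cv2.imwrite("pics/sb.png",crop(240,155,350,240,7))
E
```

```text
[ WARN:0@0.106] global loadsave.cpp:1063 imwrite_ Unsupported depth image for selected encoder is fallbacked to CV_8U.
```

View pics/board.png

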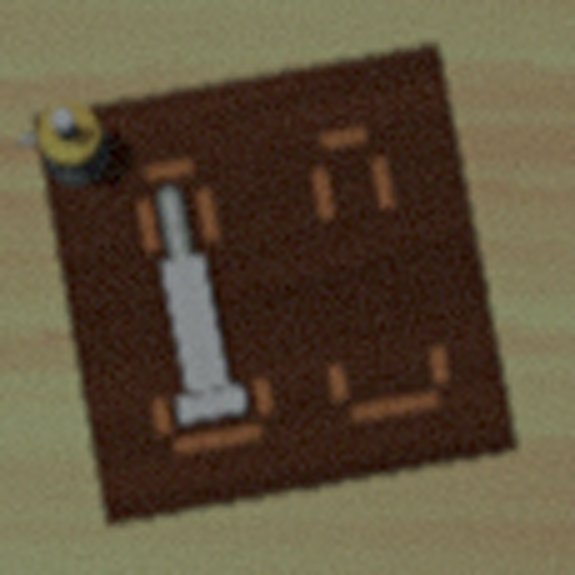

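View pics/pl.png

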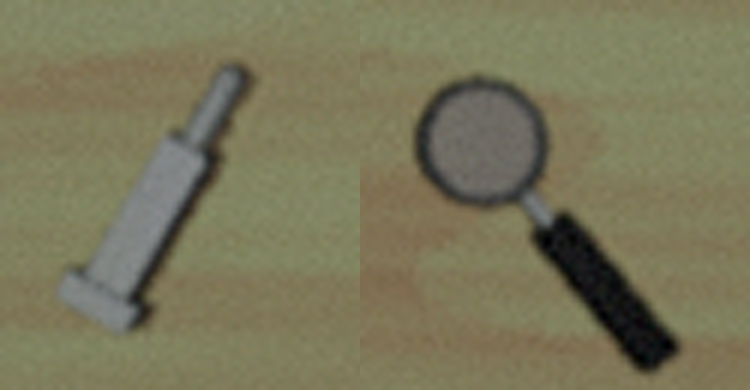

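View pics/sb.png

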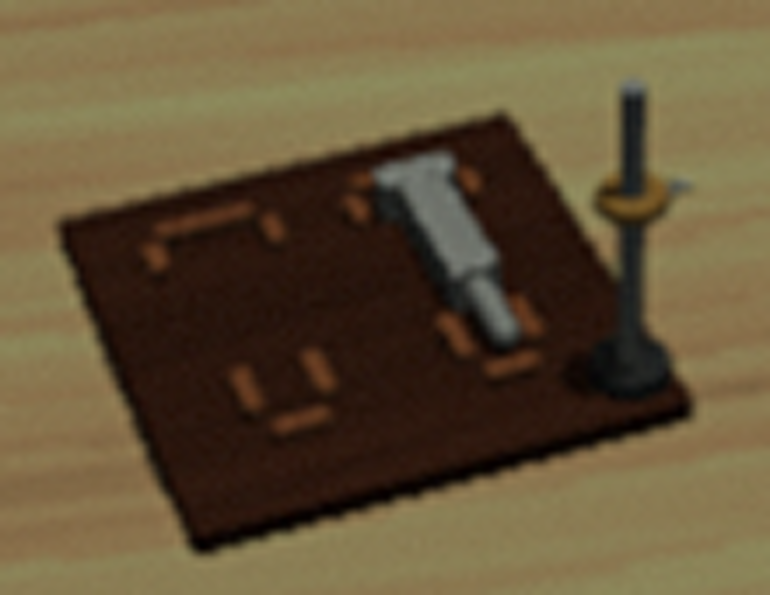

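```bash
cat > h.py <<'E'
import numpy as np
def ray(c,uv):
    K=c["mtx"];T=c["world_from_camera"]
    d=T[:3,:3]@np.linalg.inv(K)@np.array([uv[0],uv[1],1.]); return T[:3,3],d/np.linalg.norm(d)
def plane(c,uv,z):
    o,d=ray(c,uv); return o+d*(z-o[2])/d[2]
def tri(c1,u1,c2,u2):
    A=[];b=[]
    P=[]
    for c,u in((c1,u1),(c2,u2)):
        o,d=ray(c,u);M=np.eye(3)-np.outer(d,d);A.append(M);b.append(M@o)
    x=np.linalg.lstsq(np.vstack(A),np.hstack(b),rcond=None)[0]
    r=[np.linalg.norm(M@x-bb) for M,bb in zip(A,b)]
    return x,r
def px(u,s,o): return ((u[0]+.5)/s-.5+o[0],(u[1]+.5)/s-.5+o[1])
E
python3 - <<'E'
from h import *
t=dict(np.load("top0.npz"));s=dict(np.load("scene0.npz"))
np.set_printoptions(precision=4,suppress=True)
B=lambda u,z:plane(t,px(u,5,(285,165)),z)
TR,BR,BL=[B(u,.012) for u in((437,45),(516,447),(108,523))]
print("corners",TR,BR,BL,np.linalg.norm(TR-BR),np.linalg.norm(BL-BR))
S=lambda u,z:plane(s,px(u,7,(240,155)),z)
for n,u in dict(TL=(690,405),TR=(198,542),BR=(62,220),BL=(505,115)).items(): print("scene",n,S(u,.012))
c=(TR+BL)/2; ex=TR-BR; ex/=np.linalg.norm(ex); ey=(BL-BR); ey/=np.linalg.norm(ey)
yaw=(np.arctan2(ex[1],ex[0])+np.arctan2(-ey[0],ey[1]))/2;print("centre",c,"yaw",yaw,np.arctan2(ex[1],ex[0]),np.arctan2(-ey[0],ey[1]))
R=np.array([[np.cos(yaw),-np.sin(yaw)],[np.sin(yaw),np.cos(yaw)]])
# rails (z=.018)
for n,u in dict(top=(344,137),l=(323,194),r=(384,184),hl=(338,384),hr=(440,364),end=(395,407),ntop=(170,169),nend=(218,438),nheadL=(162,415),nheadR=(262,396)).items():
    print(n,R.T@(B(u,.018)-c)[:2])
print("collar tri",tri(t,px((66,136),5,(285,165)),s,px((631,200),7,(240,155))))
print("posttop tri",tri(t,px((63,120),5,(285,165)),s,px((632,85),7,(240,155))))
print("expected post",c[:2]+R@[.078,.082])
P=lambda u,z:plane(t,px(u,6,(165,245)),z)
pts=dict(sTL=(170,137),sTR=(212,155),sBL=(88,272),sBR=(135,298),hL=(58,291),hR=(127,330))
for n,u in pts.items(): print(n,P(u,.02))
print("tip",P((234,70),.012))
L=lambda u,z:plane(t,px((u[0]-360,u[1]),6,(415,225)),z)
print("lens",L((482,141),.009+.004),"hf",L((553,224),.018),"hb",L((656,360),.018))
for n,u in dict(die=(201,172),red=(453,155),spring=(351,128)).items(): print(n,plane(t,u,.03))
E
```

```text
corners [ 0.6857 -0.1207  0.012 ] [ 0.4929 -0.1584  0.012 ] [0.4547 0.0352 0.012 ] 0.19644917424253208 0.1973536390244913
scene TL [0.6523 0.0716 0.012 ]
scene TR [ 0.6912 -0.1195  0.012 ]
scene BR [ 0.4933 -0.1572  0.012 ]
scene BL [0.457  0.0338 0.012 ]
centre [ 0.5702 -0.0427  0.012 ] yaw 0.19379838752797734 0.19289541163806187 0.19470136341789282
top [ 0.0619 -0.0455]
l [ 0.0368 -0.0305]
r [ 0.0362 -0.06  ]
hl [-0.0534 -0.0205]
hr [-0.0529 -0.0699]
end [-0.069 -0.045]
ntop [0.0619 0.0393]
nend [-0.0682  0.0401]
nheadL [-0.0527  0.0643]
nheadR [-0.0525  0.016 ]
collar tri (array([0.6296, 0.0531, 0.0965]), [np.float64(0.0005165821513046047), np.float64(0.0005165821513045796)])
posttop tri (array([0.6303, 0.0523, 0.1494]), [np.float64(6.79310163037219e-05), np.float64(6.793101630376221e-05)])
expected post [0.631  0.0527]
sTL [0.4561 0.3024 0.02  ]
sTR [0.4493 0.2856 0.02  ]
sBL [0.4034 0.3326 0.02  ]
sBR [0.3936 0.3137 0.02  ]
hL [0.3959 0.344  0.02  ]
hR [0.3813 0.3164 0.02  ]
tip [0.4823 0.2803 0.012 ]
lens [ 0.5083 -0.2702  0.013 ] hf [ 0.4762 -0.2963  0.018 ] hb [ 0.4239 -0.3358  0.018 ]
die [0.6822 0.2887 0.03  ]
red [ 0.7297 -0.3115  0.03  ]
spring [ 0.7929 -0.0681  0.03  ]
```

```bash
cat >> h.py <<'E'
from scipy.spatial.transform import Rotation as Ro
def toolR(psi): # jaw axis z at world yaw psi, tool y down
    z=np.array([np.cos(psi),np.sin(psi),0]);y=np.array([0,0,-1.]);return np.column_stack([np.cross(y,z),y,z])
def rows(p,R,way):
    """way: list of (pos,psi,nrows) ; prints rows"""
    from math import ceil
    for pos,psi,n in way:
        pos=np.array(pos);Rt=toolR(psi);p0=p.copy();R0=R.copy()
        rv=Ro.from_matrix(R0.T@Rt).as_rotvec()
        n=n or max(1,ceil(np.linalg.norm(pos-p0)/.06),ceil(np.linalg.norm(rv)/.18))
        print("-> ",pos,psi,"n",n,"turn total",rv.round(3))
        for k in range(1,n+1):
            Rk=R0@Ro.from_rotvec(rv*k/n).as_matrix(); pk=p0+(pos-p0)*k/n
            print([*(R.T@(pk-p)).round(4).tolist(),*Ro.from_matrix(R.T@Rk).as_rotvec().round(4).tolist()])
            p,R=pk,Rk
def cur():
    from workcell import bot
    s=bot.read_state();R=Ro.from_rotvec(s["tcp_rot"]).as_matrix();return s,s["tool_pos"],R
E
python3 - <<'E'
from h import *
s,p,R=cur(); print(p,R.round(4),"psi",np.arctan2(R[1,2],R[0,2]))
# punch yaw -.485 ; jaw psi = yaw+pi/2 or -pi/2
for psi in (-.485+np.pi/2,-.485-np.pi/2): print(psi)
rows(p,R,[((.48,-.1,.23),0.5,0),((.4256,.3086,.20),1.086,0)])
E
```

```text
[ 0.2537609  -0.62476266  0.23007312] [[-9.265e-01 -7.000e-04  3.763e-01]
 [-3.763e-01  1.900e-03 -9.265e-01]
 [-1.000e-04 -1.000e+00 -2.100e-03]] psi -1.1850152076267444
1.0857963267948967
-2.0557963267948964
->  [ 0.48 -0.1   0.23] 0.5 n 10 turn total [ 1.000e-03 -1.685e+00 -2.000e-03]
[-0.0407, 0.0001, -0.0401, 0.0001, -0.1685, -0.0002]
[-0.0469, 0.0001, -0.0327, 0.0001, -0.1685, -0.0002]
[-0.0517, 0.0001, -0.0244, 0.0001, -0.1685, -0.0002]
[-0.055, 0.0001, -0.0154, 0.0001, -0.1685, -0.0002]
[-0.0568, 0.0, -0.0059, 0.0001, -0.1685, -0.0002]
[-0.057, 0.0, 0.0037, 0.0001, -0.1685, -0.0002]
[-0.0556, 0.0, 0.0132, 0.0001, -0.1685, -0.0002]
[-0.0526, 0.0, 0.0223, 0.0001, -0.1685, -0.0002]
[-0.0481, 0.0, 0.0308, 0.0001, -0.1685, -0.0002]
[-0.0423, 0.0, 0.0385, 0.0001, -0.1685, -0.0002]
->  [0.4256 0.3086 0.2   ] 1.086 n 7 turn total [ 0.    -0.586 -0.   ]
[-0.055, 0.0043, 0.0212, 0.0, -0.0837, -0.0]
[-0.053, 0.0043, 0.0257, 0.0, -0.0837, -0.0]
[-0.0507, 0.0043, 0.03, 0.0, -0.0837, -0.0]
[-0.048, 0.0043, 0.0342, 0.0, -0.0837, -0.0]
[-0.0449, 0.0043, 0.038, 0.0, -0.0837, -0.0]
[-0.0416, 0.0043, 0.0417, 0.0, -0.0837, -0.0]
[-0.038, 0.0043, 0.045, 0.0, -0.0837, -0.0]
```

```bash
python3 -m handwheel '[[-0.0407,0,-0.0401,0,-0.1685,0,1],[-0.0469,0,-0.0327,0,-0.1685,0,1],[-0.0517,0,-0.0244,0,-0.1685,0,1],[-0.055,0,-0.0154,0,-0.1685,0,1],[-0.0568,0,-0.0059,0,-0.1685,0,1],[-0.057,0,0.0037,0,-0.1685,0,1],[-0.0556,0,0.0132,0,-0.1685,0,1],[-0.0526,0,0.0223,0,-0.1685,0,1]]'
python3 -m handwheel '[[-0.0481,0,0.0308,0,-0.1685,0,1],[-0.0423,0,0.0385,0,-0.1685,0,1],[-0.055,0.004,0.0212,0,-0.0837,0,1],[-0.053,0.004,0.0257,0,-0.0837,0,1],[-0.0507,0.004,0.03,0,-0.0837,0,1],[-0.048,0.004,0.0342,0,-0.0837,0,1],[-0.0449,0.004,0.038,0,-0.0837,0,1],[-0.0416,0.004,0.0417,0,-0.0837,0,1]]'
python3 - <<'E'
from h import *
s,p,R=cur(); print(p,R.round(4),"psi",np.arctan2(R[1,2],R[0,2]))
rows(p,R,[((.4256,.3086,.20),1.086,0)])
E
```

```text
time: 1.1
tool_pos: [0.4352, -0.2038, 0.231]
tcp_rot: [-1.284, 1.084, -1.084]
wrist_force: [0.6, 0.4, 0.0]
width: 1.005
time: 2.1
tool_pos: [0.4328, 0.2514, 0.2069]
tcp_rot: [-1.525, 0.443, -0.443]
wrist_force: [0.7, 0.6, -0.0]
width: 1.0
[0.4327621  0.25141267 0.20694394] [[ 8.442e-01  0.000e+00  5.360e-01]
 [-5.359e-01 -2.000e-04  8.442e-01]
 [ 2.000e-04 -1.000e+00 -1.000e-04]] psi 1.0051637063645227
->  [0.4256 0.3086 0.2   ] 1.086 n 1 turn total [ 0.    -0.081  0.   ]
[-0.0367, 0.0069, 0.0444, 0.0002, -0.0808, 0.0001]
```

```bash
python3 -m handwheel '[[-0.037,0.007,0.0444,0,-0.081,0,1],[0,0,0,0,0,0,1]]'
python3 - <<'E'
from h import *
from workcell import optics
import cv2
s,p,R=cur(); c=optics.read_camera("wrist"); T=np.eye(4);T[:3,:3]=R;T[:3,3]=p
c["world_from_camera"]=T@c["hand_eye"]; np.savez("w1.npz",**c)
cv2.imwrite("pics/w1.png",c["image"][:,:,::-1]); print(p,np.arctan2(R[1,2],R[0,2]),c["hand_eye"].round(3),c["mtx"])
E
```

```text
time: 2.35
tool_pos: [0.4247, 0.3101, 0.1992]
tcp_rot: [-1.538, 0.379, -0.377]
wrist_force: [0.3, -0.4, -0.4]
width: 1.003
[0.4247049  0.31008644 0.19916661] 1.0887363389333637 [[ 0.     0.947  0.322 -0.083]
 [ 0.    -0.322  0.947 -0.143]
 [ 1.    -0.    -0.    -0.   ]
 [ 0.     0.     0.     1.   ]] [[359.4894234    0.         318.2546672 ]
 [  0.         359.4894234  201.79416942]
 [  0.           0.           1.        ]]
```

View pics/w1.png

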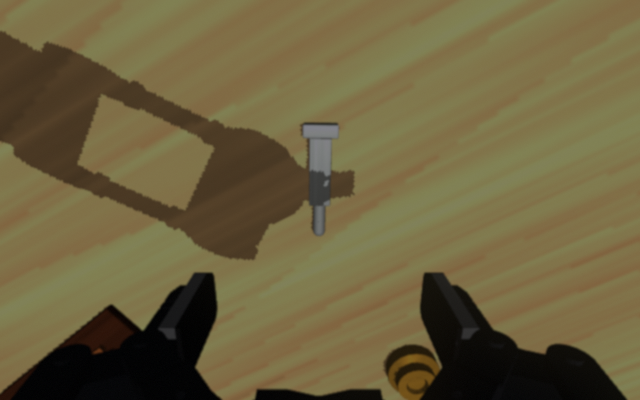

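The wrist view shows the punch upright in the image, with its head at (320,130) and nose tip at (320,234). I'll enlarge it to measure.

```bash
python3 - <<'E'
import numpy as np, cv2
im=np.load("w1.npz")["image"][:,:,::-1][115:245,280:365]
cv2.imwrite("pics/w1c.png",cv2.resize(im,None,fx=4.5,fy=4.5,interpolation=cv2.INTER_CUBIC))
E
```

```text
(no output)
```

View pics/w1c.png

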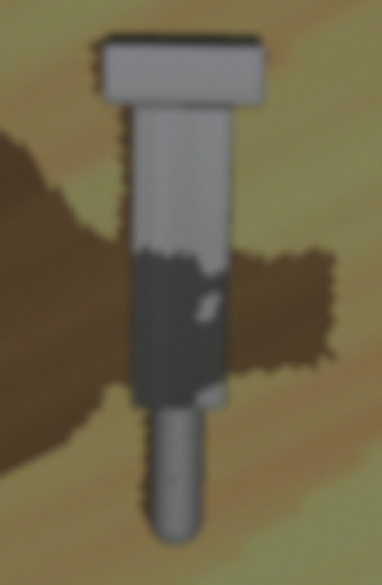

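```bash
python3 - <<'E'
from h import *
c=dict(np.load("w1.npz"));np.set_printoptions(precision=4,suppress=True)
P=lambda u,z:plane(c,px(u,4.5,(280,115)),z)
a=[P(u,.02) for u in((134,105),(231,105),(132,405),(228,405))]
bk=(a[0]+a[1])/2;fr=(a[2]+a[3])/2;m=(bk+fr)/2;d=fr-bk
h=(P((103,45),.02)+P((265,45),.02))/2
print("mid",m,"len",np.linalg.norm(d),"yaw",np.arctan2(d[1],d[0]),"w",np.linalg.norm(a[0]-a[1]))
tip=P((177,544),.01);e=tip-h;print(tip,np.linalg.norm((tip-h)[:2]),np.arctan2(e[1],e[0]))
yaw=np.arctan2(e[1],e[0]);u=np.array([np.cos(yaw),np.sin(yaw)]);print("from ends",h[:2]+.044*u,tip[:2]-.067*u)
E
```

```text
mid [0.4229 0.312  0.02  ] len 0.06306813029059039 yaw -0.48913279390675474 w 0.0192643474414073
[0.4827 0.2797 0.01  ] 0.11125750747816 -0.49415146711241476
from ends [0.4235 0.3116] [0.4237 0.3115]
```

```bash
python3 - <<'E'
from h import *
s,p,R=cur()
rows(p,R,[((.4239,.311,.08),1.0805,3),((.4239,.311,.005),1.0805,2)])
E
```

```text
->  [0.4239 0.311  0.08  ] 1.0805 n 3 turn total [ 0.002  0.006 -0.001]
[-0.0008, 0.0398, 0.0007, 0.0006, 0.002, -0.0002]
[-0.0008, 0.0398, 0.0007, 0.0006, 0.002, -0.0002]
[-0.0008, 0.0398, 0.0006, 0.0006, 0.002, -0.0002]
->  [0.4239 0.311  0.005 ] 1.0805 n 2 turn total [-0. -0. -0.]
[-0.0, 0.0375, -0.0, -0.0, 0.0, -0.0]
[-0.0, 0.0375, -0.0, -0.0, 0.0, -0.0]
```

```bash
python3 -m handwheel '[[-0.0008,0.0398,0.0007,0.0006,0.002,0,1],[-0.0008,0.0398,0.0007,0.0006,0.002,0,1],[-0.0008,0.0398,0.0006,0.0006,0.002,0,1],[0,0.03,0,0,0,0,1],[0,0,0,0,0,0,1]]'
python3 - <<'E'
from h import *
s,p,R=cur();print(R.round(4))
rows(p,R,[((.4239,.311,.005),1.0805,1)])
E
```

```text
time: 3.02
tool_pos: [0.4231, 0.307, 0.0482]
tcp_rot: [-1.539, 0.392, -0.386]
wrist_force: [-0.1, -0.0, 0.4]
width: 1.006
[[ 0.8796 -0.0047  0.4756]
 [-0.4756 -0.0024  0.8796]
 [-0.003  -1.     -0.0044]]
->  [0.4239 0.311  0.005 ] 1.0805 n 1 turn total [ 0.004 -0.005 -0.003]
[-0.0011, 0.0432, 0.0041, 0.0044, -0.0054, -0.003]
```

```bash
python3 -m handwheel '[[-0.001,0.022,0.004,0.004,-0.005,-0.003,1],[0,0.021,0,0,0,0,1],[0,0,0,0,0,0,1],[0,0,0,0,0,0,1]]'
python3 - <<'E'
from h import *
s,p,R=cur();print(R.round(4))
rows(p,R,[((.4239,.311,.005),1.0805,1)])
E
```

```text
time: 3.52
tool_pos: [0.4276, 0.3144, 0.0096]
tcp_rot: [-1.53, 0.379, -0.388]
wrist_force: [0.2, -1.1, 0.8]
width: 0.997
[[ 0.8826  0.0074  0.47  ]
 [-0.4701  0.005   0.8826]
 [ 0.0042 -1.      0.0079]]
->  [0.4239 0.311  0.005 ] 1.0805 n 1 turn total [-0.008  0.001  0.004]
[-0.0017, 0.0046, -0.0048, -0.0079, 0.001, 0.0042]
```

```bash
for i in 1 2; do python3 -m handwheel '[[0,0,0,0,0,0,1],[0,0,0,0,0,0,1]]'; done
python3 - <<'E'
from h import *
s,p,R=cur();print(s["time"],s["joint_vel"].round(4));print(R.round(4),p.round(4))
rows(p,R,[((.4239,.311,.005),1.0805,1)])
E
```

```text
time: 3.78
tool_pos: [0.427, 0.3145, 0.0089]
tcp_rot: [-1.53, 0.378, -0.387]
wrist_force: [0.4, -1.2, 0.7]
width: 1.002
time: 4.03
tool_pos: [0.4263, 0.3142, 0.008]
tcp_rot: [-1.532, 0.379, -0.386]
wrist_force: [-0.4, -0.2, -0.4]
width: 0.999
4.025 [-0.0001  0.0037 -0.0007  0.      0.0006  0.0009]
[[ 0.8831  0.0055  0.4692]
 [-0.4693  0.0038  0.8831]
 [ 0.0031 -1.      0.0059]] [0.4263 0.3142 0.008 ]
->  [0.4239 0.311  0.005 ] 1.0805 n 1 turn total [-0.006  0.002  0.003]
[-0.0006, 0.003, -0.004, -0.0059, 0.0019, 0.0031]
```

```bash
python3 -m handwheel '[[0,0,0,0,0,0,1],[0,0,0,0,0,0,1],[0,0,0,0,0,0,1],[0,0,0,0,0,0,1],[0,0,0,0,0,0,1],[0,0,0,0,0,0,1]]'
python3 - <<'E'
from h import *
s,p,R=cur();print(s["time"],s["joint_vel"].round(4));print(R.round(4),p.round(4))
rows(p,R,[((.4239,.311,.005),1.0805,1)])
E
```

```text
time: 4.78
tool_pos: [0.4263, 0.3141, 0.0079]
tcp_rot: [-1.532, 0.379, -0.386]
wrist_force: [-0.6, -0.4, -0.9]
width: 0.999
4.775 [ 0.0001 -0.0005  0.001  -0.0011  0.     -0.0023]
[[ 0.8829  0.0054  0.4694]
 [-0.4695  0.0037  0.8829]
 [ 0.003  -1.      0.0058]] [0.4263 0.3141 0.0079]
->  [0.4239 0.311  0.005 ] 1.0805 n 1 turn total [-0.006  0.002  0.003]
[-0.0007, 0.0029, -0.0039, -0.0058, 0.0016, 0.003]
```

```bash
python3 -m handwheel '[[-0.0007,0.003,-0.004,-0.006,0.0016,0.003,1],[0,0,0,0,0,0,1],[0,0,0,0,0,0,1],[0,0,0,0,0,0,0.5],[0,0,0,0,0,0,0],[0,0,0,0,0,0,0],[0,0,0,0,0,0,0],[0,0,0,0,0,0,0]]' 60
python3 - <<'E'
from h import *
s,p,R=cur();print(s["time"],s["joint_vel"].round(4));print(R.round(4),p.round(4),s["width"])
E
```

```text
time: 5.78
tool_pos: [0.4241, 0.3112, 0.0052]
tcp_rot: [-1.536, 0.384, -0.385]
wrist_force: [0.7, 0.4, 2.3]
width: 0.216
5.775 [-0.0007  0.      0.     -0.0006 -0.0001 -0.0002]
[[ 8.822e-01  4.000e-04  4.708e-01]
 [-4.708e-01  2.000e-04  8.822e-01]
 [ 3.000e-04 -1.000e+00  4.000e-04]] [0.4241 0.3112 0.0052] 0.21551858506698787
```

```bash
python3 -m handwheel '[[0,-0.02,0,0,0,0,0],[0,-0.04,0,0,0,0,0],[0,-0.06,0,0,0,0,0],[0,-0.06,0,0,0,0,0],[0,0,0,0,0,0,0],[0,0,0,0,0,0,0],[0,0,0,0,0,0,0],[0,0,0,0,0,0,0]]'
python3 - <<'E'
from h import *
from workcell import optics
import cv2
s,p,R=cur(); print(p.round(4),s["width"])
c=optics.read_camera("wrist"); T=np.eye(4);T[:3,:3]=R;T[:3,3]=p
c["world_from_camera"]=T@c["hand_eye"]; np.savez("w2.npz",**c)
cv2.imwrite("pics/w2.png",cv2.resize(c["image"][200:400,220:420,::-1],None,fx=3,fy=3,interpolation=cv2.INTER_CUBIC))
rows(p,R,[((.5642,-.0897,.187),.194+np.pi/2,9)])
E
```

```text
time: 6.78
tool_pos: [0.4226, 0.3101, 0.1824]
tcp_rot: [-1.54, 0.387, -0.382]
wrist_force: [0.8, -0.2, -3.1]
width: 0.218
[0.4226 0.3101 0.1824] 0.21797742783031432
->  [ 0.5642 -0.0897  0.187 ] 1.7647963267948965 n 9 turn total [ 0.003 -0.684 -0.003]
[0.0348, -0.0005, -0.0318, 0.0004, -0.076, -0.0004]
[0.0323, -0.0004, -0.0343, 0.0004, -0.076, -0.0004]
[0.0296, -0.0005, -0.0367, 0.0004, -0.076, -0.0004]
[0.0267, -0.0005, -0.0388, 0.0004, -0.076, -0.0004]
[0.0237, -0.0005, -0.0407, 0.0004, -0.076, -0.0004]
[0.0205, -0.0005, -0.0424, 0.0004, -0.076, -0.0004]
[0.0172, -0.0005, -0.0439, 0.0004, -0.076, -0.0004]
[0.0139, -0.0005, -0.045, 0.0004, -0.076, -0.0004]
[0.0104, -0.0005, -0.046, 0.0004, -0.076, -0.0004]
```

View pics/w2.png

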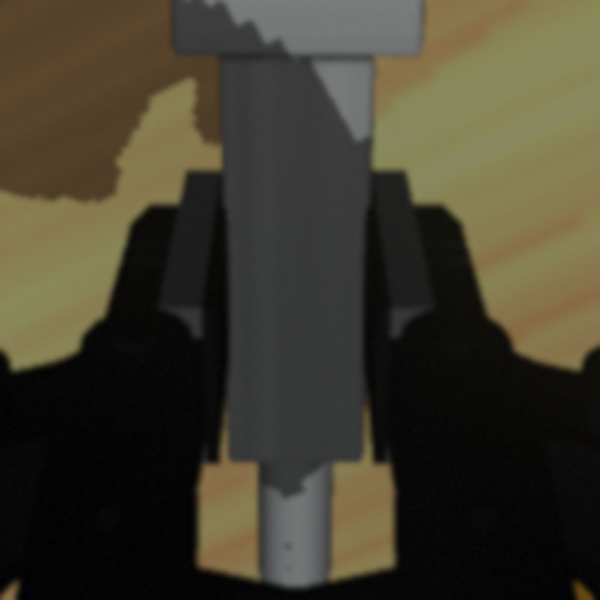

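```bash
python3 - <<'E'
from h import *
c=dict(np.load("w2.npz"));c["world_from_camera"]=c["hand_eye"]
def pl(u,y):
    o,d=ray(c,px(u,3,(220,200)));return o+d*(y-o[1])/d[1]
for n,u in dict(bl=(220,57),br=(372,57),fl=(229,460),fr=(363,460)).items(): print(n,pl(u,-.0148).round(4))
E
```

```text
bl [-0.0326 -0.0148 -0.0101]
br [-0.0326 -0.0148  0.0093]
fl [ 0.0309 -0.0148 -0.0103]
fr [ 0.0309 -0.0148  0.0094]
```

```bash
python3 -m handwheel '[[0.0348,-0.0005,-0.0318,0,-0.076,0,0],[0.0323,-0.0005,-0.0343,0,-0.076,0,0],[0.0296,-0.0005,-0.0367,0,-0.076,0,0],[0.0267,-0.0005,-0.0388,0,-0.076,0,0],[0.0237,-0.0005,-0.0407,0,-0.076,0,0],[0.0205,-0.0005,-0.0424,0,-0.076,0,0],[0.0172,-0.0005,-0.0439,0,-0.076,0,0],[0.0139,-0.0005,-0.045,0,-0.076,0,0]]'
python3 -m handwheel '[[0.0104,-0.0005,-0.046,0,-0.076,0,0],[0,0,0,0,0,0,0],[0,0,0,0,0,0,0],[0,0,0,0,0,0,0],[0,0,0,0,0,0,0],[0,0,0,0,0,0,0]]'
python3 - <<'E'
from h import *
from workcell import optics
import cv2
s,p,R=cur(); print(p.round(4),s["width"],np.arctan2(R[1,2],R[0,2]))
c=optics.read_camera("wrist"); T=np.eye(4);T[:3,:3]=R;T[:3,3]=p
c["world_from_camera"]=T@c["hand_eye"]; np.savez("w3.npz",**c)
cv2.imwrite("pics/w3.png",c["image"][:,:,::-1])
E
```

```text
time: 7.82
tool_pos: [0.5498, -0.0458, 0.1881]
tcp_rot: [-1.569, -0.093, 0.095]
wrist_force: [0.3, -0.0, -2.9]
width: 0.217
time: 8.57
tool_pos: [0.5654, -0.088, 0.1895]
tcp_rot: [-1.566, -0.153, 0.153]
wrist_force: [0.1, -0.2, -2.5]
width: 0.215
[ 0.5654 -0.088   0.1895] 0.21502359253939826 1.7657035223525734
```

View pics/w3.png

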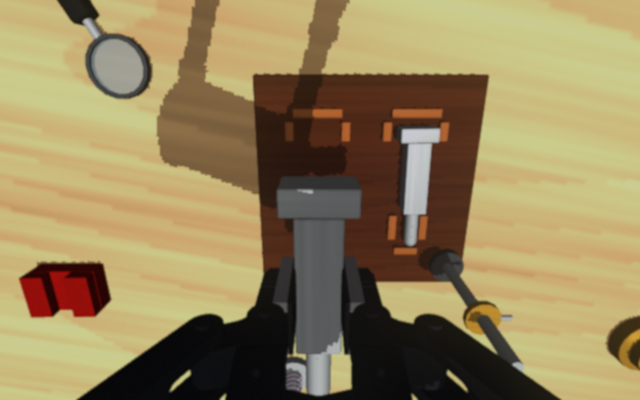

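The wrist view shows the held punch square to the board. The back rail of the empty nest is at (318,114), its head side rails are at (290,131) and (346,131), and the board's back corners are at (254,74) and (488,75).

```bash
python3 - <<'E'
from h import *
c=dict(np.load("w3.npz"));np.set_printoptions(precision=4,suppress=True)
B=np.array([.5702,-.0427]);y=.194;R=np.array([[np.cos(y),-np.sin(y)],[np.sin(y),np.cos(y)]])
for n,u,z in [("BR",(254,74.5),.012),("BL",(488.5,75),.012),("FL",(462,281),.012),("end",(318,113.5),.018),("hr",(290,131),.018),("hl",(346,131),.018),("nend",(417.5,114),.018),("nhead far edge mid",(420,130),.032)]:
    P=plane(c,u,z);print(n,P,"board frame",R.T@(P[:2]-B))
E
```

```text
BR [ 0.4902 -0.1582  0.012 ] board frame [-0.1008 -0.0979]
BL [0.4524 0.0355 0.012 ] board frame [-0.1005  0.0995]
FL [0.6461 0.0769 0.012 ] board frame [0.0975 0.1028]
end [ 0.5106 -0.0993  0.018 ] board frame [-0.0694 -0.0441]
hr [ 0.5298 -0.1203  0.018 ] board frame [-0.0546 -0.0683]
hl [ 0.5205 -0.0726  0.018 ] board frame [-0.0546 -0.0198]
nend [ 0.4946 -0.0158  0.018 ] board frame [-0.069   0.0409]
nhead far edge mid [ 0.5062 -0.0141  0.032 ] board frame [-0.0573  0.0404]
```

```bash
python3 -m handwheel '[[0,0.04,-0.0013,0,0,0,0],[0,0.05,0,0,0,0,0],[0,0.05,0,0,0,0,0],[0,0,0,0,0,0,0],[0,0,0,0,0,0,0],[0,0,0,0,0,0,0],[0,0,0,0,0,0,0],[0,0,0,0,0,0,0]]'
python3 - <<'E'
from h import *
s,p,R=cur(); print(p.round(4),s["width"],np.arctan2(R[1,2],R[0,2]),R[:,1].round(4))
rows(p,R,[((.5651,-.0893,.0172),.194+np.pi/2,1)])
E
```

```text
time: 9.62
tool_pos: [0.5666, -0.0903, 0.0507]
tcp_rot: [-1.566, -0.154, 0.151]
wrist_force: [-0.0, 0.3, -3.0]
width: 0.216
[ 0.5666 -0.0903  0.0507] 0.2160651163997739 1.7645799715138017 [ 2.e-03 -6.e-04 -1.e+00]
->  [ 0.5651 -0.0893  0.0172] 1.7647963267948965 n 1 turn total [ 0.001 -0.     0.002]
[-0.0013, 0.0335, 0.0013, 0.001, -0.0002, 0.0019]
```

```bash
python3 -m handwheel '[[-0.0013,0.015,0.0013,0.001,0,0.002,0],[0,0.012,0,0,0,0,0],[0,0,0,0,0,0,0],[0,0,0,0,0,0,0],[0,0,0,0,0,0,0],[0,0,0,0,0,0,0]]'
python3 - <<'E'
from h import *
s,p,R=cur(); print(p.round(4),s["wrist_force"],np.arctan2(R[1,2],R[0,2]),R[:,1].round(4))
rows(p,R,[((.5651,-.0893,.0172),.194+np.pi/2,1)])
E
```

```text
time: 10.38
tool_pos: [0.5646, -0.0892, 0.0229]
tcp_rot: [-1.565, -0.151, 0.153]
wrist_force: [-0.6, -0.4, -3.3]
width: 0.215
[ 0.5646 -0.0892  0.0229] [-0.61663295 -0.40546335 -3.32563365] 1.7645824332667936 [-1.4e-03  3.0e-04 -1.0e+00]
->  [ 0.5651 -0.0893  0.0172] 1.7647963267948965 n 1 turn total [-0.001 -0.    -0.001]
[0.0004, 0.0057, -0.0002, -0.0005, -0.0002, -0.0013]
```

```bash
python3 -m handwheel '[[0.0004,0.0054,0,0,0,-0.001,0],[0,0,0,0,0,0,0],[0,0,0,0,0,0,0],[0,0,0,0,0,0,0]]'
```

```text
time: 10.88
tool_pos: [0.5649, -0.089, 0.0172]
tcp_rot: [-1.565, -0.152, 0.153]
wrist_force: [0.5, -0.6, -1.1]
width: 0.216
```

Force dropped from -3.3 to -1.1 N, so the punch is down on the board. I'll open the fingers in place, then back away upward.

```bash
python3 -m handwheel '[[0,0,0,0,0,0,0.4],[0,0,0,0,0,0,0.7],[0,0,0,0,0,0,0.7],[0,0,0,0,0,0,0.7],[0,-0.03,0,0,0,0,0.7],[0,-0.06,0,0,0,0,0.8],[0,-0.06,0,0,0,0,1],[0,-0.03,0,0,0,0,1]]'
python3 -m handwheel '[[0,0,0,0,0,0,1],[0,0,0,0,0,0,1],[0,0,0,0,0,0,1],[0,0,0,0,0,0,1]]'
python3 - <<'E'
from h import *
from workcell import optics
import cv2
s,p,R=cur(); print(p.round(4),s["width"],s["time"])
c=optics.read_camera("wrist"); T=np.eye(4);T[:3,:3]=R;T[:3,3]=p
c["world_from_camera"]=T@c["hand_eye"]; np.savez("w4.npz",**c)
cv2.imwrite("pics/w4.png",c["image"][:,:,::-1])
cv2.imwrite("pics/w4c.png",cv2.resize(c["image"][90:260,260:460,::-1],None,fx=4,fy=4,interpolation=cv2.INTER_CUBIC)[:600])
E
```

```text
time: 11.88
tool_pos: [0.5668, -0.0895, 0.2016]
tcp_rot: [-1.567, -0.156, 0.148]
wrist_force: [0.9, -0.2, -0.5]
width: 1.001
time: 12.38
tool_pos: [0.5638, -0.0889, 0.1952]
tcp_rot: [-1.564, -0.149, 0.155]
wrist_force: [-0.3, -0.6, 0.4]
width: 0.999
[ 0.5638 -0.0889  0.1952] 0.9987661871329638 12.375
```

View pics/w4.png

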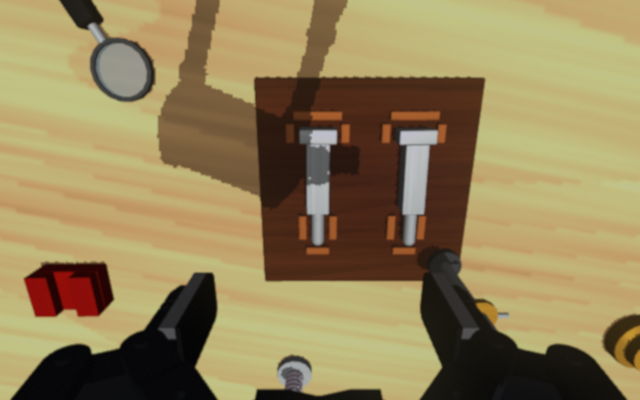

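View pics/w4c.png

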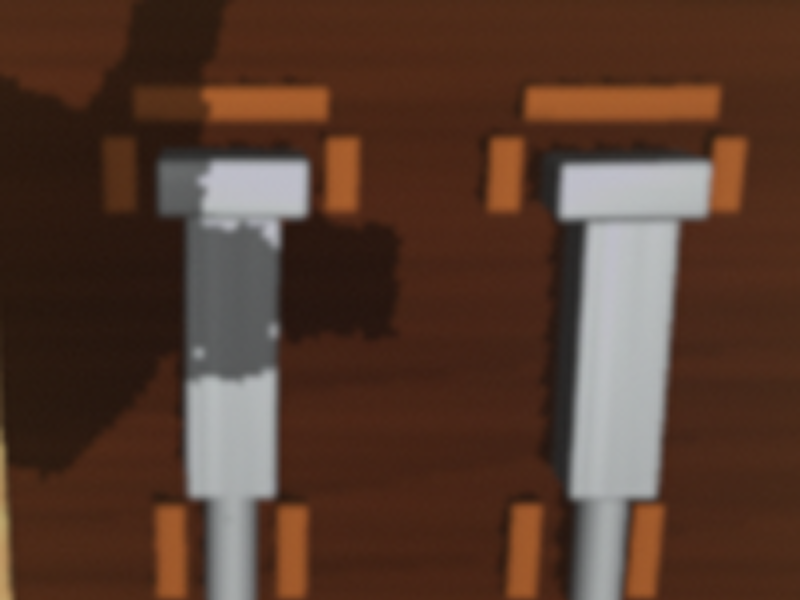

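The punch lies flat and centred between all its rails, with its nose at (318,243) pointing the same way as its neighbour's. Now the loupe.

```bash
python3 - <<'E'
from h import *
c=dict(np.load("w4.npz"));np.set_printoptions(precision=4,suppress=True)
P=lambda u,z:plane(c,px(u,4,(260,90)),z)
bk=(P((187,219),.032)+P((281,219),.032))/2;fr=(P((187,497),.032)+P((277,497),.032))/2
d=(fr-bk);m=(bk+fr)/2;yaw=np.arctan2(d[1],d[0]);print("mid",m,"yaw",yaw,np.linalg.norm(d))
u=np.array([np.cos(yaw),np.sin(yaw)])
print("nose from mid",m[:2]+.061*u,"tip",plane(c,(318,246),.022)[:2]-.006*u)
B=np.array([.5702,-.0427]);y=.194;R=np.array([[np.cos(y),-np.sin(y)],[np.sin(y),np.cos(y)]]);print("board",R.T@(m[:2]-B))
print("lens",plane(c,(122,69),.009))
s,p,R=cur();rows(p,R,[((.454,-.312,.2),.655-np.pi/2,16)])
E
```

```text
mid [ 0.5639 -0.0891  0.032 ] yaw 0.18607171335045866 0.06335805860362868
nose from mid [ 0.6239 -0.0778] tip [ 0.6254 -0.0769]
board [-0.0151 -0.0443]
lens [ 0.5052 -0.2722  0.009 ]
->  [ 0.454 -0.312  0.2  ] -0.9157963267948965 n 16 turn total [ 0.004  2.68  -0.004]
[-0.0094, -0.0003, -0.0124, 0.0003, 0.1675, -0.0002]
[-0.0072, -0.0003, -0.0138, 0.0003, 0.1675, -0.0002]
[-0.0048, -0.0003, -0.0148, 0.0003, 0.1675, -0.0002]
[-0.0023, -0.0003, -0.0154, 0.0003, 0.1675, -0.0002]
[0.0003, -0.0003, -0.0155, 0.0003, 0.1675, -0.0002]
[0.0029, -0.0003, -0.0153, 0.0003, 0.1675, -0.0002]
[0.0054, -0.0003, -0.0146, 0.0003, 0.1675, -0.0002]
[0.0077, -0.0003, -0.0135, 0.0003, 0.1675, -0.0002]
[0.0099, -0.0003, -0.012, 0.0003, 0.1675, -0.0002]
[0.0117, -0.0003, -0.0102, 0.0003, 0.1675, -0.0002]
[0.0133, -0.0003, -0.0081, 0.0003, 0.1675, -0.0002]
[0.0144, -0.0003, -0.0058, 0.0003, 0.1675, -0.0002]
[0.0152, -0.0003, -0.0033, 0.0003, 0.1675, -0.0002]
[0.0155, -0.0003, -0.0007, 0.0003, 0.1675, -0.0002]
[0.0154, -0.0003, 0.0019, 0.0003, 0.1675, -0.0002]
[0.0149, -0.0003, 0.0044, 0.0003, 0.1675, -0.0002]
```

```bash
python3 -m handwheel '[[-0.0094,0,-0.0124,0,0.1675,0,1],[-0.0072,0,-0.0138,0,0.1675,0,1],[-0.0048,0,-0.0148,0,0.1675,0,1],[-0.0023,0,-0.0154,0,0.1675,0,1],[0.0003,0,-0.0155,0,0.1675,0,1],[0.0029,0,-0.0153,0,0.1675,0,1],[0.0054,0,-0.0146,0,0.1675,0,1],[0.0077,0,-0.0135,0,0.1675,0,1]]'
python3 -m handwheel '[[0.0099,0,-0.012,0,0.1675,0,1],[0.0117,0,-0.0102,0,0.1675,0,1],[0.0133,0,-0.0081,0,0.1675,0,1],[0.0144,0,-0.0058,0,0.1675,0,1],[0.0152,0,-0.0033,0,0.1675,0,1],[0.0155,0,-0.0007,0,0.1675,0,1],[0.0154,0,0.0019,0,0.1675,0,1],[0.0149,0,0.0044,0,0.1675,0,1]]'
python3 -m handwheel '[[0,0,0,0,0,0,1],[0,0,0,0,0,0,1],[0,0,0,0,0,0,1],[0,0,0,0,0,0,1],[0,0,0,0,0,0,1]]'
python3 - <<'E'
from h import *
from workcell import optics
import cv2
s,p,R=cur(); print(p.round(4),s["width"],np.arctan2(R[1,2],R[0,2]),s["q"].round(2))
c=optics.read_camera("wrist"); T=np.eye(4);T[:3,:3]=R;T[:3,3]=p
c["world_from_camera"]=T@c["hand_eye"]; np.savez("w5.npz",**c)
cv2.imwrite("pics/w5.png",c["image"][:,:,::-1])
E
```

```text
time: 13.42
tool_pos: [0.5095, -0.2011, 0.1964]
tcp_rot: [-1.379, 0.897, -0.893]
wrist_force: [0.0, 0.7, -0.1]
width: 1.002
time: 14.42
tool_pos: [0.4544, -0.3125, 0.1964]
tcp_rot: [-0.624, 1.85, -1.847]
wrist_force: [-0.0, 1.1, 0.6]
width: 1.002
time: 15.05
tool_pos: [0.4551, -0.312, 0.1971]
tcp_rot: [-0.629, 1.845, -1.843]
wrist_force: [-0.2, 0.2, 0.2]
width: 1.0
[ 0.4551 -0.312   0.1971] 1.0001996811762748 -0.9144839956302919 [-0.65  0.06  1.91 -0.    1.18  0.27]
```

View pics/w5.png

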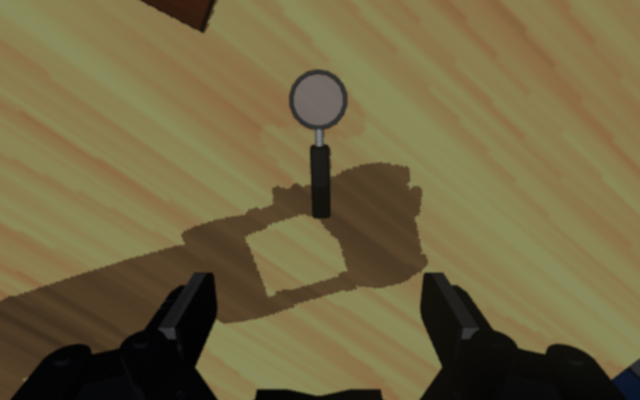

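The loupe's lens is at (318,99), with its handle running from (319.5,145) to (321,217).

```bash
python3 - <<'E'
from h import *
c=dict(np.load("w5.npz"));np.set_printoptions(precision=4,suppress=True)
l=plane(c,(318.4,99.5),.009);f=plane(c,(319.6,145.5),.018);b=plane(c,(321.2,217),.016)
d=l-b;yaw=np.arctan2(d[1],d[0]);u=np.array([np.cos(yaw),np.sin(yaw)]);print(l,f,b,yaw,np.linalg.norm((l-b)[:2]))
g=[l[:2]-.07*u,f[:2]-.03*u,b[:2]+.04*u];print(g);g=(g[0]+g[2])/2
s,p,R=cur();rows(p,R,[((*g,.06),yaw-np.pi/2,3)])
E
```

```text
[ 0.5068 -0.2719  0.009 ] [ 0.4763 -0.2968  0.018 ] [ 0.422  -0.3406  0.016 ] 0.6809535627886604 0.1091816798086399
[array([ 0.4524, -0.316 ]), array([ 0.453 , -0.3157]), array([ 0.4531, -0.3154])]
->  [ 0.4527 -0.3157  0.06  ] -0.8898427640062362 n 3 turn total [ 0.001 -0.025  0.001]
[0.0013, 0.0457, 0.0006, 0.0004, -0.0083, 0.0002]
[0.0013, 0.0457, 0.0005, 0.0004, -0.0083, 0.0002]
[0.0014, 0.0457, 0.0005, 0.0004, -0.0083, 0.0002]
```

```bash
python3 -m handwheel '[[0.0013,0.0457,0.0005,0,-0.0083,0,1],[0.0013,0.0457,0.0005,0,-0.0083,0,1],[0.0014,0.0457,0.0005,0,-0.0083,0,1],[0,0.03,0,0,0,0,1],[0,0,0,0,0,0,1],[0,0,0,0,0,0,1],[0,0,0,0,0,0,1],[0,0,0,0,0,0,1]]'
python3 - <<'E'
from h import *
s,p,R=cur();print(p.round(4))
rows(p,R,[((.4527,-.3157,.005),-.89,1)])
E
```

```text
time: 16.1
tool_pos: [0.4535, -0.3166, 0.0316]
tcp_rot: [-0.646, 1.827, -1.829]
wrist_force: [-0.1, -0.5, 0.1]
width: 0.998
[ 0.4535 -0.3166  0.0316]
->  [ 0.4527 -0.3157  0.005 ] -0.89 n 1 turn total [-0.002 -0.    -0.   ]
[0.0001, 0.0266, -0.0012, -0.0016, -0.0004, -0.0001]
```

```bash
python3 -m handwheel '[[0,0.018,-0.0012,-0.001,0,0,1],[0,0.0085,0,0,0,0,1],[0,0,0,0,0,0,1],[0,0,0,0,0,0,1],[0,0,0,0,0,0,1],[0,0,0,0,0,0,1]]'
python3 - <<'E'
from h import *
s,p,R=cur();print(p.round(4))
rows(p,R,[((.4527,-.3157,.005),-.89,1)])
E
```

```text
time: 16.85
tool_pos: [0.452, -0.3151, 0.0038]
tcp_rot: [-0.648, 1.83, -1.827]
wrist_force: [-0.7, -0.3, 0.1]
width: 1.002
[ 0.452  -0.3151  0.0038]
->  [ 0.4527 -0.3157  0.005 ] -0.89 n 1 turn total [ 0.002 -0.001  0.   ]
[-0.0002, -0.0012, 0.0009, 0.0015, -0.0005, 0.0004]
```

```bash
python3 -m handwheel '[[0,-0.001,0.0009,0.0015,0,0,1],[0,0,0,0,0,0,0.5],[0,0,0,0,0,0,0],[0,0,0,0,0,0,0],[0,0,0,0,0,0,0],[0,0,0,0,0,0,0],[0,0,0,0,0,0,0]]' 60
python3 -m handwheel '[[0,-0.02,0,0,0,0,0],[0,-0.05,0,0,0,0,0],[0,-0.05,0,0,0,0,0],[0,-0.03,0,0,0,0,0],[0,0,0,0,0,0,0],[0,0,0,0,0,0,0],[0,0,0,0,0,0,0],[0,0,0,0,0,0,0]]'
python3 - <<'E'
from h import *
from workcell import optics
import cv2
s,p,R=cur(); print(p.round(4),s["width"],np.arctan2(R[1,2],R[0,2]))
c=optics.read_camera("wrist"); T=np.eye(4);T[:3,:3]=R;T[:3,3]=p
c["world_from_camera"]=T@c["hand_eye"]; np.savez("w6.npz",**c)
cv2.imwrite("pics/w6.png",c["image"][:,:,::-1])
E
```

```text
time: 17.73
tool_pos: [0.4524, -0.3157, 0.0047]
tcp_rot: [-0.648, 1.829, -1.828]
wrist_force: [-0.2, -0.1, 2.2]
width: 0.187
time: 18.73
tool_pos: [0.4515, -0.3149, 0.1526]
tcp_rot: [-0.65, 1.832, -1.826]
wrist_force: [-0.2, -0.1, -1.3]
width: 0.191
[ 0.4515 -0.3149  0.1526] 0.19077528433943655 -0.8905430592282992
```

View pics/w6.png

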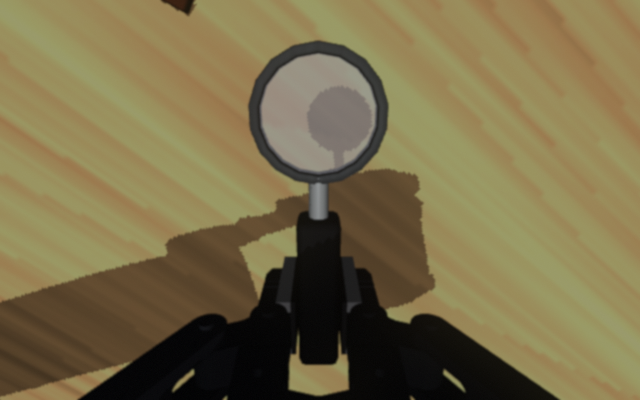

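The loupe is held straight, with the lens ring centred at (318.5,112). I'll work out the lens offset in the tool frame and plan the carry.

```bash
python3 - <<'E'
from h import *
c=dict(np.load("w6.npz"));np.set_printoptions(precision=4,suppress=True)
c["world_from_camera"]=c["hand_eye"]
o,d=ray(c,(318.3,112));L=o+d*(-.0043-o[1])/d[1];print("lens in tool",L)
for u in((249.5,112),(387.5,112),(318.3,41.5),(318.3,182.5)):
    o,d=ray(c,u);print((o+d*(-.0043-o[1])/d[1]))
s,p,R=cur();print("lens now",p+R@L, R[:,1])
Rt=toolR(-.89);t=np.array([.6243,-.0776,.097])-Rt@L;print("tool target",t)
print(dict(np.load("w6.npz"))["z_map"][100:125:8,300:340:10])
rows(p,R,[((t[0],t[1],.15),-.89,6)])
E
```

```text
lens in tool [-0.0711 -0.0043  0.0001]
[-0.0711 -0.0043 -0.0258]
[-0.0711 -0.0043  0.0261]
[-0.0955 -0.0043  0.0001]
[-0.0436 -0.0043  0.0001]
lens now [ 0.5071 -0.2704  0.1572] [-0.0029  0.0017 -1.    ]
tool target [ 0.569  -0.1223  0.0927]
[[0.1329 0.1309 0.1322 0.1319]
 [0.1329 0.1333 0.1331 0.1335]
 [0.1338 0.1344 0.1327 0.1338]
 [0.1347 0.1344 0.135  0.1341]]
->  [ 0.569  -0.1223  0.15  ] -0.89 n 6 turn total [ 0.003 -0.001  0.001]
[-0.0354, 0.0005, -0.0127, 0.0005, -0.0001, 0.0002]
[-0.0354, 0.0005, -0.0127, 0.0005, -0.0001, 0.0002]
[-0.0354, 0.0005, -0.0127, 0.0005, -0.0001, 0.0002]
[-0.0354, 0.0005, -0.0127, 0.0005, -0.0001, 0.0002]
[-0.0354, 0.0005, -0.0127, 0.0005, -0.0001, 0.0002]
[-0.0354, 0.0005, -0.0127, 0.0005, -0.0001, 0.0002]
```

```bash
python3 -m handwheel '[[-0.02,0,-0.007,0.001,0,0,0],[-0.0355,0,-0.0127,0.001,0,0,0],[-0.05,0,-0.018,0,0,0,0],[-0.05,0,-0.018,0,0,0,0],[-0.037,0,-0.0127,0,0,0,0],[-0.02,0.004,-0.008,0,0,0,0],[0,0,0,0,0,0,0],[0,0,0,0,0,0,0]]'
python3 -m handwheel '[[0,0.015,0,0,0,0,0],[0,0.015,0,0,0,0,0],[0,0.015,0,0,0,0,0],[0,0,0,0,0,0,0],[0,0,0,0,0,0,0],[0,0,0,0,0,0,0],[0,0,0,0,0,0,0],[0,0,0,0,0,0,0]]'
python3 - <<'E'
from h import *
s,p,R=cur();print(p.round(4),R[:,1])
rows(p,R,[((.5695,-.1219,.0927),-.89,1)])
E
```

```text
time: 19.77
tool_pos: [0.5688, -0.1233, 0.1497]
tcp_rot: [-0.648, 1.828, -1.83]
wrist_force: [0.5, -0.5, -1.3]
width: 0.196
time: 20.78
tool_pos: [0.5698, -0.1226, 0.1057]
tcp_rot: [-0.647, 1.826, -1.83]
wrist_force: [-0.0, 0.4, -1.3]
width: 0.188
[ 0.5698 -0.1226  0.1057] [ 0.00105897 -0.00153127 -0.99999827]
->  [ 0.5695 -0.1219  0.0927] -0.89 n 1 turn total [-0.002 -0.     0.   ]
[-0.0002, 0.013, -0.0007, -0.0019, -0.0004, 0.0001]
```

```bash
python3 -m handwheel '[[0,0.008,-0.0007,-0.001,0,0,0],[0,0.005,0,0,0,0,0],[0,0,0,0,0,0,0],[0,0,0,0,0,0,0],[0,0,0,0,0,0,0],[0,0,0,0,0,0,0],[0,0,0,0,0,0,0],[0,0,0,0,0,0,0]]'
python3 - <<'E'
from h import *
from workcell import optics
import cv2
s,p,R=cur();print(p.round(4),R[:,1],s["time"])
rows(p,R,[((.5695,-.1219,.0927),-.89,1)])
for n in["scene","top","wrist"]:
    c=optics.read_camera(n)
    if n=="wrist":
        T=np.eye(4);T[:3,:3]=R;T[:3,3]=p;c["world_from_camera"]=T@c["hand_eye"]
    np.savez(n+"F.npz",**c);im=c["image"][:,:,::-1]
    if n=="scene": im=cv2.resize(im[155:240,240:350],None,fx=7,fy=7,interpolation=cv2.INTER_CUBIC)
    if n=="top": im=cv2.resize(im[165:280,285:400],None,fx=5,fy=5,interpolation=cv2.INTER_CUBIC)
    cv2.imwrite(f"pics/{n}F.png",im)
E
```

```text
time: 21.78
tool_pos: [0.5691, -0.122, 0.0923]
tcp_rot: [-0.647, 1.828, -1.829]
wrist_force: [0.1, -0.1, -1.2]
width: 0.19
[ 0.5691 -0.122   0.0923] [-1.81855889e-04 -5.86692463e-04 -9.99999811e-01] 21.775
->  [ 0.5695 -0.1219  0.0927] -0.89 n 1 turn total [-0.    -0.     0.001]
[-0.0004, -0.0004, 0.0001, -0.0003, -0.0005, 0.0005]
```

View pics/sceneF.png

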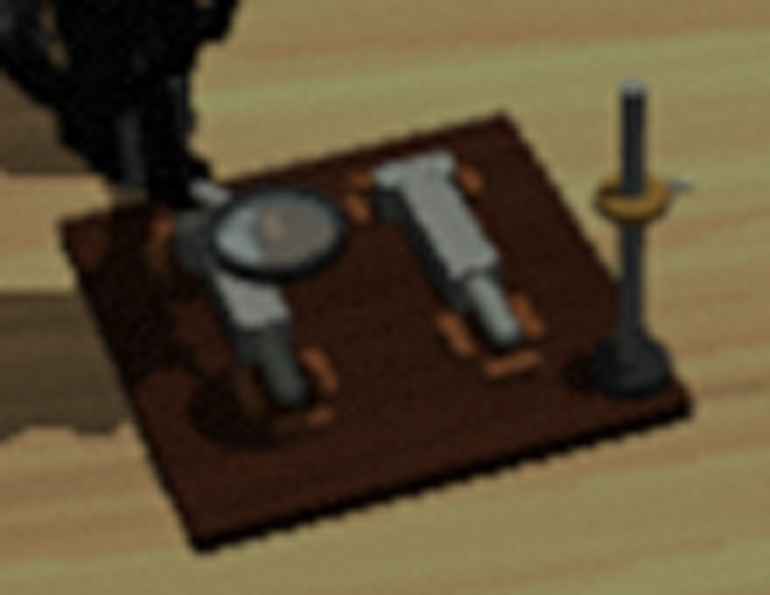

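View pics/topF.png

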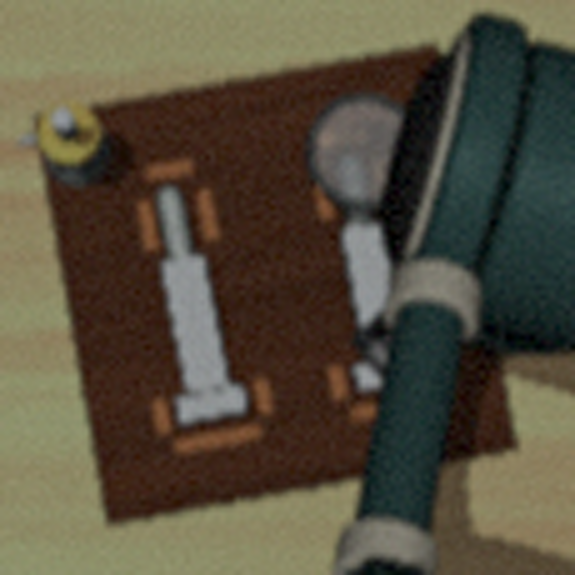

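View pics/wristF.png

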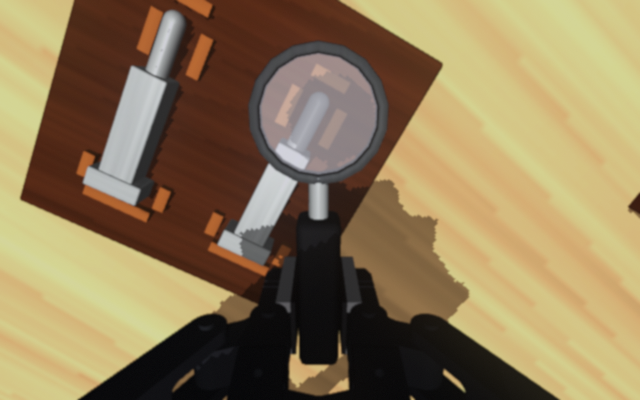

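The scene view shows the lens centred at (281,232), clear of everything. The top view shows its ring centred near (365,151), partly hidden by the arm. The wrist view shows the nose through the lens, with its tip at about (317,92). I'll cross-check by triangulation.

```bash
python3 - <<'E'
from h import *
np.set_printoptions(precision=4,suppress=True)
s=dict(np.load("sceneF.npz"));t=dict(np.load("topF.npz"));w=dict(np.load("wristF.npz"))
a=px((281,232),7,(240,155));b=px((365,151),5,(285,165))
print("lens s+t",tri(t,b,s,a),"s+w",tri(w,(318.3,112),s,a))
print("lens at z .0966 top",plane(t,b,.0966),"scene",plane(s,a,.0966))
print("collar",tri(t,px((66,136),5,(285,165)),s,px((631,200),7,(240,155)))[0])
tip=plane(w,(317,92),.022);print("tip",tip,"nose",tip[:2]-.006*np.array([np.cos(.19),np.sin(.19)]))
_,p,R=cur();print("lens FK",p+R@[-.0704,-.0043,0])
E
```

```text
lens s+t (array([ 0.6245, -0.0774,  0.0973]), [np.float64(0.0011803424918429158), np.float64(0.0011803424918428612)]) s+w (array([ 0.6246, -0.0768,  0.0973]), [np.float64(0.0005538738361096764), np.float64(0.0005538738361097775)])
lens at z .0966 top [ 0.6245 -0.0786  0.0966] scene [ 0.6239 -0.0762  0.0966]
collar [0.6296 0.0531 0.0965]
tip [ 0.6276 -0.0738  0.022 ] nose [ 0.6218 -0.075 ]
lens FK [ 0.6238 -0.0777  0.0965]
```

All the estimates agree within about 4 mm, so the lens is inside the 12 mm sideways and 6 mm height limits. Handing in.

```bash
python3 -c "
from workcell import bot,workorder
s=bot.read_state();print(s['time'],s['joint_vel'].round(4),s['width'])
print(workorder.finish_job())"
```

```text
21.925 [ 0.0001  0.0004 -0.0011 -0.0003  0.0004  0.0009] 0.1914750323577344
the job is handed in; nothing more can be done
None
```

I laid the loose punch in the empty nest, let go of it, and finished holding the loupe level over its nose. I handed the job in at 21.9 s; the hand-in gives no verdict.

- **Punch:** after release, the wrist camera showed it flat and clear of all the rails. It is less than 1 mm from my estimate of the nest centre, about 0.01 rad off the nest's direction, and its nose points the same way as its neighbour's.
- **Loupe sideways:** the arm's own position readings put the lens at (0.624, -0.078), and two-camera triangulation agreed within 1 mm. The nose ball came out at (0.624, -0.078) just after placing.
- **Loupe height:** the lens is at 0.0965 to 0.0973 m, against 0.0965 m measured for the collar.
- **Holding:** the gripper is tilted less than 0.002 rad, the arm is still, and the pictures show the loupe clear of everything.
- **Disagreement:** a last look at the nose through the lens put it at (0.622, -0.075), about 3 mm from the earlier estimate. That is still inside the 12 mm allowance.
- **Not checked:** in the last pictures the neighbour punch and collar looked where they were at the start, but I did not measure them again. I did not look at the die holder, red block or spring post at the end; no planned move went near them.

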